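# Fit the two tiers of a tube carousel on its splined drive hub

## Robot

A 6-joint arm with a two-finger parallel gripper is mounted at the origin on a cart in front of the work surface, level with it; the furniture and walls round the work are solid. World frame = base frame: x ahead of the robot, y to its left, z up, the work surface at z = 0. Lengths are in m, angles in degrees, forces in N, time in s.
With the tool pointing down it reaches from about 0.25 to 0.725 m from the base axis. Payload 9.7 kg.
Tool frame: the origin (TCP) lies at the very end of the fingers, on their centre line; the grasp point (between the pads) lies 19 mm behind it; z points along the fingers, y is the direction in which the jaws open and shut (so a half turn about z gives the same grasp; the last joint's range is limited). The gripper opens to 85 mm and grips with 20 to 120 N. Pads are 22 mm wide; open, the fingers measure 114 mm over their backs; the gripper's body (76 mm by 85 mm) begins 54 mm behind the grasp point. The pads swing forward as they close: fully open they stand 13 mm farther back than shut.
Start: joints at [-73.51, 4.979, 10.078, 95.1, 0, 90], TCP at [0.156, -0.527, 0.231] pointing down, gripper open.
Joint ranges: [-179.16, 179.16], [-48.56, 103.87], [-65.8, 70.77], [-126.05, 130.52], [-82.76, 87.17], [-180, 180]. Speed limits (degrees/s): [127.2, 127.2, 147.25, 180, 180, 180].

## Interface

Orientations are given as [roll, pitch, yaw] about the fixed x, y, z axes, in that order (R = Rz(yaw) Ry(pitch) Rx(roll)).
In Python, from workcell import bot gives the robot as it stands.
- The arm moves only by the shell command python3 -m pendant 'ROWS' [FORCE]. ROWS is JSON, a list that holds one entry, the list of rows, each a list of 7 numbers: the shift along the tool's x, y, z in cm, then the turn, a rotation vector about the tool's x, y, z in rad, then the opening in per cent of the stroke, from 0 (shut) to 100 (fully open). In form: [[[dx, dy, dz, ax, ay, az, gripper], ...]]. A call has 1 to 5 rows; each row shifts and turns the pose as measured when the row begins, along the tool's axes as they then stand; what a row does not reach is not made up. A row lasts 1/12 s, in which the tool goes at most 41.7 mm and 7.16 degrees, less where a joint would pass 70% of its speed; a pose out of reach is approached as far as the arm can. A call with a gripper value outside its range is refused whole. The fingers move at their own pace and stop on an object; FORCE is the grip in N (left out, the last holds). Time passes only in rows, so rows that do not move let the fingers close. It gives the time, the measured TCP pose, the force and the opening at its end, in the units of the state.
- bot.get_obs(): the state, without advancing time (a new reading comes with each control period).
- bot.camera(name): name is "side" or "top" or "wrist"; returns the picture (384x512x3 uint8, red, green, blue); there is no depth.
- bot.get_calibration(name): a dict with "intrinsics" (3x3 intrinsics, pixels), "pose" (4x4, takes a point from camera to world coordinates); the wrist camera has in their place "T_tool_cam" (4x4, takes a point from camera to tool coordinates, whose origin is the TCP and whose axes are the flange's). Camera axes: x right, y down, z forward; pixel columns grow to the right and rows downward; lengths in m; the calibration is good to about 2 mm. A picture is of the moment at which its call begins: read the wrist's pose just before it. get_calibration takes no time and is no camera call.
- bot.job_done(): hands the job in, once; it reports no verdict.
Trained networks look in the newest picture that a camera, given by its name, has taken for a name from the list of things; names that differ only in an ending like _2 or _b are one class to them, and where a whole thing is asked for, a point or a joint stands for the part that bears it (a point fixed in the world has none). Each returns a list of dicts, best first, with "confidence" (0 to 1); they miss things now and then, are a little off and sometimes report something else, mostly with a low value. They report only what shows in the picture. A call takes as long as a camera call.
- bot.masks_of(camera, thing): "pixels" (384x512 bool, what is visible of it) and "extent" ([left, top, right, bottom] in pixels, round what is visible of it).
- bot.mark_of(camera, thing): "uv" ([column, row] in pixels: a listed point, or the origin of a listed thing).
The state is a dict: "time": time; "q": joint angles; "qd": joint speeds; "joint_efforts": joint torques, N m; "ee_pos": TCP position; "tcp_rot": TCP orientation; "wrist_force": force on the tool from outside, world axes, zero at the start; "torque": the same for the moment, N m; "opening": finger opening in m.
Only numpy, scipy, OpenCV 4.12 (cv2) and the standard library are available. Lean on these libraries where they do the work, as an engineer would, in place of code of your own. Each camera call takes 0.05 s, during which the arm holds its last target. There are 200 camera calls.

## Task

Set up the tube carousel: lift the retaining bar out of the two open brackets of the storage stand and lay it down on the worktop, clear of the stand and the drive. Then take the blue lower tier off the stand and slide it down the drive's splined hub, turned so that its wide groove takes the wide orange key, until it rests fully home on the turntable; then slide the white upper tier on in the same way until it rests fully home on the lower tier. Do not force the tiers or let them drop down the hub, and leave the timer, specimen pot, stain bottle and tape roll where they are.

Things in the scene. Friction and masses are not known exactly. Their poses are not given: they have to be found in the camera images.
- drive: Carousel drive: white square housing 130 x 130 mm, its top 36 mm above the worktop, dark front panel facing its own -x; fixed to the worktop. Origin: centre of its underside, directly below the vertical hub axis. The splined hub stands in the middle of its top. The worktop between robot and drive or stand is bare, from x = 0.40 m on.
- hub_seat (a point): Centre of the upper face of the hub's 68 mm aluminium turntable, on the hub axis, 44 mm above the worktop; the lower tier rests on this face. The frame turns with the hub, z up; its -x axis points along the wide orange master key. The hub turns about z with a stiff drag of about 0.1 N m and stays where it is left.
- hub_top (a point): Tip of the hub, on its axis, 122 mm above the worktop; same axes as hub_seat. The core is 30 mm in diameter; its top 12 mm taper to 18 mm. Five upright keys stand out to radius 20 mm, 72 degrees apart, full section up to 22 mm below the tip, thinning to lead-in points 14 mm below the tip. The orange one at -x is 13 mm wide (master key), the four steel ones 6 mm.
- stand: Steel stand, fixed; base 80 x 176 mm, long in its y; origin: centre of underside. Uprights at y = -80 and +80 mm end in open-topped notches 23 mm wide, floor 74, prong tips 87 mm above the worktop. Between them both tiers lie stacked, turned by chance and free to shift 4 mm, over a plain post 24 mm thick, tip 56 mm up: white upper tier below (underside 8 mm up), blue lower tier on it (40 mm up).
- bar_grip (a point): Middle of the black grip block of the loose retaining bar (90 g), 23 mm above the bar's underside, 97 mm above the worktop at the start; z up. Block: 13 mm thick in x, 40 mm long in y, 8 to 38 mm above the underside. Bar: aluminium, 20 mm wide in x, 186 mm long in y, 8 mm thick, with a lip 11.5 mm high just outside each bracket. It lies in the notches above the tiers and comes straight up.
- lower_tier_mid (a point): Lower tier (loose, blue, small 11 mm holes, about 120 g): on its axis, half-way up, 16 mm above its underside; z up. Plate 120 mm in diameter, 6 mm thick; above it a central collar up to 32 mm over the underside with two flat sides, 27 mm long, at x = -25 and +25 mm: grasp across these (50 mm). The round sides are 57 mm across.
- lower_tier_groove (a point): Lower tier: outer end of its wide master groove at the collar's top, 21.5 mm from the axis in the tier's -x direction, where the plate has an orange arrow and no hole. The bore is 33 mm in diameter, open right through, with five grooves to radius 21.5 mm, 72 degrees apart: the master 16 mm wide, the others 9 mm. It fits the hub only with its -x along the hub's -x.
- upper_tier_mid (a point): Upper tier (loose, white, larger 17.6 mm holes, about 120 g): on its axis, half-way up, 16 mm above its underside; z up. Same shape, sizes and collar flats (x = -25 and +25 mm) as the lower tier. When fitted, its underside rests on the top of the lower tier's collar, 32 mm above the turntable face.
- upper_tier_groove (a point): Upper tier: outer end of its wide master groove at the collar's top, 21.5 mm from the axis in the tier's -x direction, where the plate has an orange arrow and no hole. Bore and grooves are as in the lower tier; it fits the hub only with its -x along the hub's -x.
- timer: White square bench timer 62 x 62 x 17 mm lying on the worktop; bystander. Origin: centre of its underside.
- pot: Specimen pot with yellow lid, 62 mm across and high; bystander. Origin: centre of its underside.
- stain: Brown stain bottle with black cap, 36 mm diameter, 85 mm high; bystander. Origin: centre of its underside.
- tape: Roll of white tape lying flat, 62 mm diameter, 19 mm high; bystander. Origin: centre of its underside.

How it is judged:
By the outcome, as a careful person would: the job done as asked, in the order asked, and still so for the second after the job is handed in, with the robot touching nothing.
It also fails if it takes over 72 s, if anything falls off the work surface, if the arm or the gripper's body presses on something with over 40 N, if the wrist force passes 120 N, or if a joint passes its speed limit or range.

## Working session

There is one attempt and no reset: what is moved stays moved. The work goes in short steps, Python scripts to look and compute and a shell command to move; the robot and the scene stay as the last step left them, time stands still between calls to the robot, and variables do not carry over. Pictures are saved under pics/ and viewed, about 8 in all and at most 12, crops included, and the job is handed in when it is done.

```bash
ls; mkdir -p pics; cat > h.py <<'E'
import numpy as np, cv2
from scipy.spatial.transform import Rotation as R
from workcell import bot
def cam(n):
    o=bot.get_obs(); im=bot.camera(n); c=bot.get_calibration(n)
    if 'pose' in c: T=np.array(c['pose'])
    else:
        W=np.eye(4); W[:3,:3]=R.from_euler('xyz',o['tcp_rot'],degrees=True).as_matrix(); W[:3,3]=o['ee_pos']
        T=W@np.array(c['T_tool_cam'])
    return im,np.array(c['intrinsics']),T
def ray(uv,z,K,T):
    d=T[:3,:3]@np.linalg.solve(K,[uv[0],uv[1],1.]); return T[:3,3]+d*(z-T[2,3])/d[2]
def proj(p,K,T):
    q=T[:3,:3].T@(np.array(p)-T[:3,3]); q=K@q; return q[:2]/q[2]
def save(n,im): cv2.imwrite('pics/'+n+'.png',cv2.cvtColor(im,cv2.COLOR_RGB2BGR))
def mk(c,t,z,K,T,n=1):
    for m in bot.mark_of(c,t)[:n]:
        print(c,t,np.round(m['uv'],1),round(m['confidence'],2),np.round(ray(m['uv'],z,K,T),4))
E
cat > a.py <<'E'
from h import *
print(bot.get_obs())
Z=dict(drive=0,hub_seat=.044,hub_top=.122,stand=0,bar_grip=.097,lower_tier_mid=.056,lower_tier_groove=.072,upper_tier_mid=.024,upper_tier_groove=.04,timer=0,pot=0,stain=0,tape=0)
for c in ('top','side'):
    im,K,T=cam(c); save(c+'0',im); print(c,np.round(T,3).tolist(),K.tolist())
    for t,z in Z.items(): mk(c,t,z,K,T)
cv2.imwrite('pics/both.png',np.hstack([cv2.imread('pics/top0.png'),cv2.imread('pics/side0.png')])[:, :])
E
python3 a.py
```

```text
pics
{'time': 0.0, 'q': array([-7.35095177e+01,  5.00914379e+00,  1.00342579e+01,  9.51006069e+01,
       -1.66518895e-03,  9.00003382e+01]), 'qd': array([ 0.04360843,  0.00549097,  0.00109244,  0.06599274,  0.01218423,
       -0.03402407]), 'joint_efforts': array([-1.48593572e-03, -5.20389104e+01,  4.64805079e+01,  1.62099773e-02,
       -1.54245777e-05, -1.29853274e-05]), 'ee_pos': array([ 0.15604452, -0.52714818,  0.23060009]), 'tcp_rot': array([-1.79924507e+02,  1.66563306e-03,  1.64901464e+01]), 'wrist_force': array([-0.68309117,  0.5566401 , -0.09602347]), 'torque': array([0.02560809, 0.04413607, 0.02728773]), 'opening': 0.08557748902428508}
top [[-0.008, -0.99, 0.139, 0.401], [-1.0, 0.01, 0.01, 0.055], [-0.011, -0.138, -0.99, 1.346], [0.0, 0.0, 0.0, 1.0]] [[407.514952835053, 0.0, 257.7571523962976], [0.0, 407.514952835053, 181.92651104726778], [0.0, 0.0, 1.0]]
top drive [290.1 201. ] 0.96 [ 0.5249 -0.0381  0.    ]
top hub_seat [295.6 197.2] 0.57 [ 0.5329 -0.0529  0.044 ]
top hub_top [294.6 194.2] 0.58 [ 0.5341 -0.0436  0.122 ]
top stand [228.1 193.5] 0.61 [0.5517 0.1674 0.    
[... 675 characters left out ...]
2655680073], [0.0, 485.2349718358598, 187.32143133762108], [0.0, 0.0, 1.0]]
side drive [266.7 191.8] 0.6 [ 0.5136 -0.0571  0.    ]
side hub_seat [257.  178.9] 0.92 [ 0.5468 -0.0656  0.044 ]
side hub_top [241.  206.6] 0.7 [0.5641 0.2135 0.122 ]
side stand [238.8 237.9] 0.78 [0.5757 0.1989 0.    ]
side bar_grip [240.5 203.7] 0.52 [0.5724 0.1628 0.097 ]
side lower_tier_groove [252.  215.4] 0.97 [0.5373 0.1831 0.072 ]
side upper_tier_groove [250.8 216.6] 0.49 [0.5453 0.1449 0.04  ]
side timer [277.9 161.6] 0.54 [ 0.4883 -0.2678  0.    ]
side pot [214.5 266.2] 0.74 [ 0.6259  0.3275 -0.    ]
side stain [209.6 292.6] 0.78 [0.6215 0.4278 0.    ]
side tape [225.  186.3] 0.74 [ 0.659  -0.0804  0.    ]
```

```bash
python3 -c "
import cv2,numpy as np
a=cv2.imread('pics/top0.png')[130:250,130:390];b=cv2.imread('pics/side0.png')[140:310,170:310]
a=cv2.resize(a,None,fx=3,fy=3,interpolation=2);cv2.imwrite('pics/v1.png',a)
b=cv2.resize(b,None,fx=3.4,fy=3.4,interpolation=2);cv2.imwrite('pics/v2.png',b)"
```

```text
(no output)
```

View pics/v1.png

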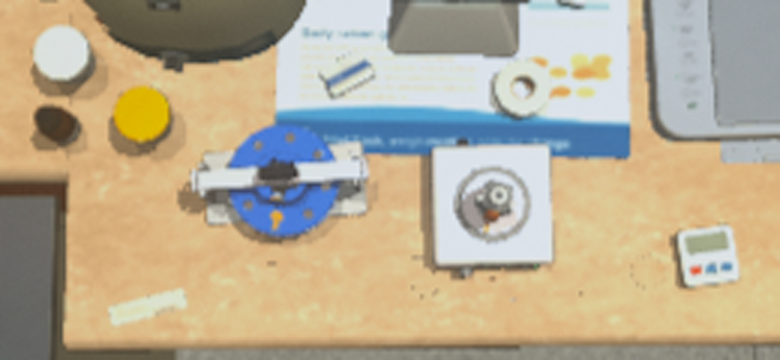

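```bash
python3 -c "
from h import *
print(np.round(bot.get_calibration('wrist')['T_tool_cam'],3).tolist(),bot.get_calibration('wrist')['intrinsics'])"
python3 -m pendant '[[[3,-2.7,-0.7,0,0,0,100],[3,-2.7,-0.7,0,0,0,100],[3,-2.7,-0.7,0,0,0,100],[3,-2.7,-0.7,0,0,0,100],[3,-2.7,-0.7,0,0,0,100]]]' 40
python3 -m pendant '[[[3,-2.7,-0.7,0,0,0,100],[3,-2.7,-0.7,0,0,0,100],[3,-2.7,-0.7,0,0,0,100],[3,-2.7,-0.7,0,0,0,100],[3,-2.7,-0.7,0,0,0,100]]]'
```

```text
[[0.0, -0.946, -0.324, 0.084], [1.0, 0.0, -0.0, 0.001], [0.0, -0.324, 0.946, -0.142], [0.0, 0.0, 0.0, 1.0]] [[322.60327399   0.         253.90927692]
 [  0.         322.60327399 183.60775901]
 [  0.           0.           1.        ]]
time: 1.82
ee_pos: [0.2608, -0.3547, 0.2626]
tcp_rot: [-179.7, 0.1, 15.9]
wrist_force: [0.6, -0.3, 0.2]
opening: 0.085
time: 2.23
ee_pos: [0.3678, -0.1794, 0.3]
tcp_rot: [-179.8, -0.0, 15.7]
wrist_force: [1.4, -0.5, 0.7]
opening: 0.0857
```

View pics/v2.png

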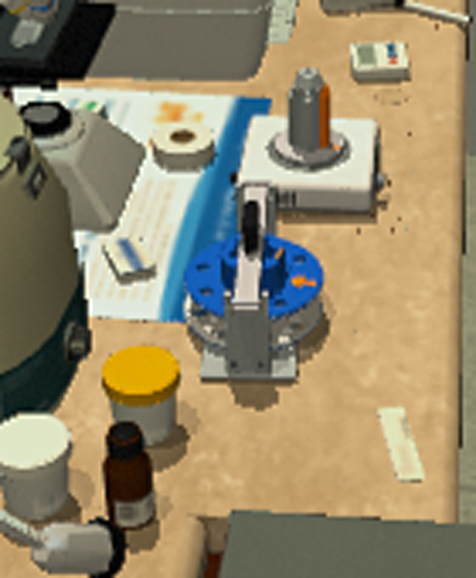

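```bash

python3 -m pendant '[[[3,-2.3,0,0,0,0,100],[3,-2.3,0,0,0,0,100],[3,-2.3,0,0,0,0,100],[3,-2.3,0,0,0,0,100],[0,0,0,0,0,0,100]]]'
cat > b.py <<'E'
from h import *
im,K,T=cam('wrist'); save('w1',im); o=bot.get_obs(); print(o['ee_pos'],o['tcp_rot'],o['q'])
for t,z in dict(hub_seat=.044,hub_top=.122,drive=0.0,stand=0,bar_grip=.097,lower_tier_groove=.072).items(): mk('wrist',t,z,K,T)
E
python3 b.py
```

```text
time: 2.65
ee_pos: [0.4637, -0.0457, 0.303]
tcp_rot: [-180.0, -0.4, 16.1]
wrist_force: [1.2, -0.5, 0.3]
opening: 0.0852
[ 0.46239699 -0.04737496  0.30337058] [179.99552971  -0.34963958  16.06310859] [-5.92757002e+00 -4.69195377e+00  8.54911707e+00  1.02915195e+02
  1.26778791e-01  1.58009696e+02]
wrist hub_seat [277.5  90.6] 0.72 [ 0.5348 -0.055   0.044 ]
wrist hub_top [276.1  94.1] 0.72 [ 0.533  -0.0486  0.122 ]
wrist drive [272.1  89.7] 0.91 [ 0.5329 -0.0512  0.    ]
wrist lower_tier_groove [68.3 17.6] 0.84 [0.5449 0.1786 0.072 ]
```

View pics/w1.png

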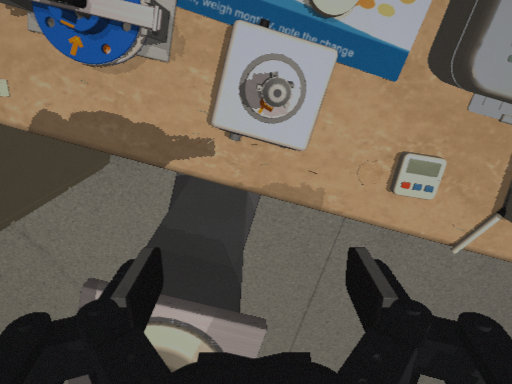

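```bash

python3 -m pendant '[[[0,0,3.5,0,0,0,100],[0,0,3.5,0,0,0,100],[0,0,3.5,0,0,0,100],[0,0,3.5,0,0,0,100],[0,0,0,0,0,0,100]]]'
cat > c.py <<'E'
from h import *
im,K,T=cam('wrist'); save('w2',im); o=bot.get_obs(); print(o['ee_pos'],o['tcp_rot'])
for t,z in dict(hub_seat=.044,hub_top=.122,drive=0.0).items(): mk('wrist',t,z,K,T)
h=cv2.cvtColor(im,cv2.COLOR_RGB2HSV)
m=((h[...,0]>6)&(h[...,0]<18)&(h[...,1]>170)&(h[...,2]>120)).astype(np.uint8)
n,l,s,c=cv2.connectedComponentsWithStats(m)
for i in range(1,n):
    if s[i,4]>15: print(s[i],c[i],ray(c[i],.1,K,T))
u,v=map(int,proj([.533,-.05,.09],K,T)); r=cv2.resize(im[max(v-70,0):v+90,u-90:u+90],None,fx=4,fy=4,interpolation=2); print(u-90,max(v-70,0))
save('w2c',r[:600])
E
python3 c.py
```

```text
time: 3.42
ee_pos: [0.4609, -0.0566, 0.1622]
tcp_rot: [179.7, -0.8, 15.1]
wrist_force: [-0.9, -0.1, -0.2]
opening: 0.0856
[ 0.46192657 -0.05675228  0.16604033] [179.66644077  -1.02654892  15.11411951]
wrist hub_top [270.4  93.5] 0.66 [ 0.5347 -0.0468  0.122 ]
wrist drive [266.1  89.3] 0.66 [ 0.5339 -0.0497  0.    ]
181 25
```

View pics/w2c.png

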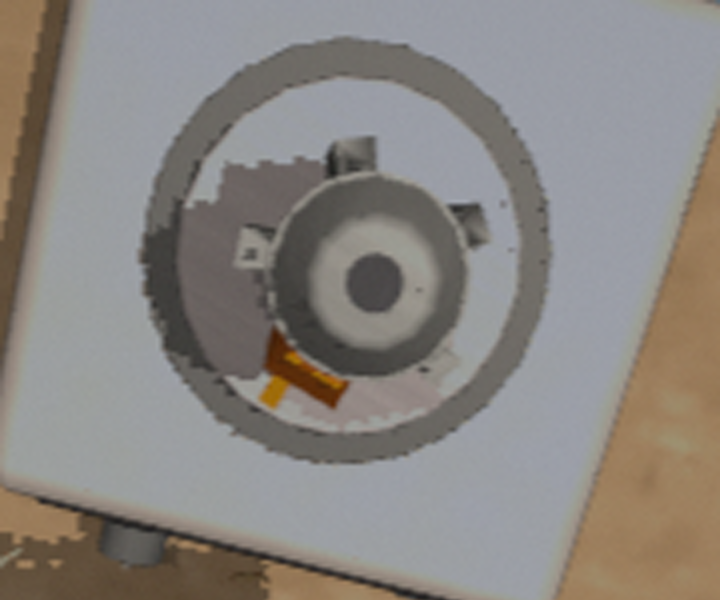

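```bash
cat > d.py <<'E'
from h import *
# pose averaged: use current reading
o=bot.get_obs(); c=bot.get_calibration('wrist'); print(o['ee_pos'],o['tcp_rot'])
W=np.eye(4); W[:3,:3]=R.from_euler('xyz',o['tcp_rot'],degrees=True).as_matrix(); W[:3,3]=o['ee_pos']
T=W@np.array(c['T_tool_cam']); K=np.array(c['intrinsics'])
f=lambda u,v,z: ray((u/4+181,v/4+25),z,K,T)[:2]
print('tip',f(374,282,.122),'core',f(369,275,.110),'disc',f(349,255,.044))
ax=f(369,275,.110)
for n,p,off in (('A',(353,138),180+144),('B',(482,222),0),('C',(237,248),0),('M',(301,388),0)):
    for z in (.1,.09):
        d=f(*p,z)-ax; print(n,z,np.hypot(*d)*1e3,np.degrees(np.arctan2(d[1],d[0])))
a,b=f(267,368,.1),f(335,408,.1); d=b-a; print('M edge len',np.hypot(*d)*1e3,np.degrees(np.arctan2(d[1],d[0])))
E
python3 d.py
```

```text
[ 0.46499813 -0.05649729  0.17146399] [179.4891673   -1.48432203  15.17963791]
tip [ 0.53870272 -0.04993027] core [ 0.53928375 -0.0498282 ] disc [ 0.54103978 -0.04962749]
A 0.1 20.443998263102632 21.37817826157847
A 0.09 21.02303875060076 19.75475850607736
B 0.1 20.119418622991198 -51.97995971022751
B 0.09 21.521392525805684 -53.396454647528266
C 0.1 20.91061907119807 94.57124700015673
C 0.09 21.201712303721337 95.08177627317181
M 0.1 21.002142828073836 165.92962298139426
M 0.09 21.949044642851522 167.76759713430926
M edge len 13.022648975362873 -105.02346685499074
```

```bash

python3 -m pendant '[[[0,0,0,0,0,0,100],[0,0,0,0,0,0,100]]]'
cat > e.py <<'E'
from h import *
from scipy.optimize import least_squares
for k in range(2):
    im,K,T=cam('wrist'); o=bot.get_obs(); print(o['ee_pos'],o['tcp_rot'],o['qd'].round(2))
    g=cv2.GaussianBlur(cv2.cvtColor(im,cv2.COLOR_RGB2GRAY),(3,3),0).astype(float)
    gx,gy=cv2.Sobel(g,cv2.CV_64F,1,0),cv2.Sobel(g,cv2.CV_64F,0,1)
    th=np.linspace(0,2*np.pi,180,endpoint=False)
    def score(x,y,z,r):
        P=np.array([proj([x+r*np.cos(t),y+r*np.sin(t),z],K,T) for t in th]).astype(np.float32)
        c=proj([x,y,z],K,T); n=P-c; n/=np.linalg.norm(n,axis=1)[:,None]
        a=cv2.remap(gx,P[:,0],P[:,1],1)[:,0]*n[:,0]+cv2.remap(gy,P[:,0],P[:,1],1)[:,0]*n[:,1]
        return np.mean(np.minimum(np.abs(a),60))
    for nm,z,rs in (('disc',.044,(.034,)),('core',.110,(.015,)),('tip',.122,(.009,))):
        best=max((score(x,y,z,r),x,y) for x in np.arange(.526,.548,.0007) for y in np.arange(-.058,-.040,.0007) for r in rs)
        print(nm,np.round(best,4))
E
python3 e.py
```

```text
time: 3.78
ee_pos: [0.4669, -0.057, 0.1762]
tcp_rot: [179.4, -1.8, 15.2]
wrist_force: [-0.6, 0.7, 0.9]
opening: 0.0857
[ 0.46702443 -0.05703539  0.17639474] [179.34316049  -1.84787644  15.15328933] [ 0.28  0.12 -0.92 -0.47  0.02 -0.  ]
disc [ 5.87823e+01  5.34400e-01 -4.89000e-02]
core [ 4.89765e+01  5.34400e-01 -4.89000e-02]
tip [ 6.000e+01  5.344e-01 -4.890e-02]
[ 0.46680527 -0.05694576  0.17576456] [179.35902995  -1.80281884  15.16202184] [-0.01  0.29 -1.12 -0.27  0.05  0.09]
disc [ 5.85298e+01  5.34400e-01 -4.89000e-02]
core [ 4.90331e+01  5.34400e-01 -4.89000e-02]
tip [ 6.000e+01  5.344e-01 -4.890e-02]
```

```bash
cat >> h.py <<'E'
def go(x,y,z,yaw):
    o=bot.get_obs(); A=R.from_euler('xyz',o['tcp_rot'],degrees=True); B=R.from_euler('xyz',[180,0,yaw],degrees=True)
    s=A.inv().apply(np.array([x,y,z])-o['ee_pos'])*100
    print('t',o['time'],'pos',o['ee_pos'].round(4),o['tcp_rot'].round(2),'F',o['wrist_force'].round(1),'op',round(o['opening'],4),'\n shift',s.round(2),'rot',(A.inv()*B).as_rotvec().round(3))
E
python3 -m pendant '[[[0,0,-1,0,0,-0.12,100],[0,0,-1,0,0,-0.12,100],[0,0,-1,0,0,-0.12,100],[0,0,-1,0,0,-0.12,100],[0,0,-1,0,0,-0.12,100]]]'
python3 -m pendant '[[[0,0,0,0,0,-0.12,100],[0,0,0,0,0,-0.12,100],[0,0,0,0,0,-0.12,100],[0,0,0,0,0,-0.12,100],[0,0,0,0,0,-0.12,100]]]'
python3 -m pendant '[[[0,0,0,0,0,-0.12,100],[0,0,0,0,0,0,100]]]'
python3 -c "
from h import *
go(.562,.1,.22,93.7)"
```

```text
time: 4.3
ee_pos: [0.4654, -0.0565, 0.2287]
tcp_rot: [178.4, -1.1, 50.7]
wrist_force: [-0.7, 0.2, 0.6]
opening: 0.0854
time: 4.72
ee_pos: [0.4674, -0.0563, 0.235]
tcp_rot: [177.6, 0.1, 86.5]
wrist_force: [-0.3, 1.0, 0.7]
opening: 0.0854
time: 4.88
ee_pos: [0.4679, -0.0562, 0.2363]
tcp_rot: [177.5, 0.4, 94.0]
wrist_force: [-0.4, -1.2, 0.3]
opening: 0.0856
t 4.8833 pos [ 0.4679 -0.0562  0.2363] [177.54   0.38  93.95] F [-0.4 -1.2  0.3] op 0.0856 
 shift [14.94 10.39  1.98] rot [0.043 0.007 0.005]
```

```bash

python3 -m pendant '[[[3.1,2.1,0.3,0.043,0.007,0,100],[3.1,2.1,0.3,0,0,0,100],[3.1,2.1,0.3,0,0,0,100],[3.1,2.1,0.3,0,0,0,100],[2.5,2,0.3,0,0,0,100]]]'
python3 -m pendant '[[[0,0,0,0,0,0,100],[0,0,0,0,0,0,100],[0,0,0,0,0,0,100]]]'
cat > f.py <<'E'
from h import *
go(.562,.1,.22,93.7)
im,K,T=cam('wrist'); save('w3',im)
for t,z in dict(bar_grip=.097,stand=0,lower_tier_mid=.056,lower_tier_groove=.072,upper_tier_groove=.04).items(): mk('wrist',t,z,K,T)
m=bot.masks_of('wrist','bar_grip')
for a in m[:1]:
    print(a['extent'],a['confidence']); p=a['pixels']; save('m3',(p*255).astype(np.uint8))
    ys,xs=np.nonzero(p); W=np.array([ray(q,.08,K,T)[:2] for q in zip(xs,ys)]); r=cv2.minAreaRect((W*1000).astype(np.float32)); print(r)
E
python3 f.py
```

```text
time: 5.3
ee_pos: [0.5649, 0.0999, 0.2263]
tcp_rot: [179.7, 0.1, 92.2]
wrist_force: [-0.3, -0.5, 0.3]
opening: 0.0854
time: 5.55
ee_pos: [0.5675, 0.1058, 0.2236]
tcp_rot: [179.9, 0.1, 91.9]
wrist_force: [-0.1, 0.7, 0.1]
opening: 0.0854
t 5.55 pos [0.5675 0.1058 0.2236] [1.7986e+02 5.0000e-02 9.1940e+01] F [-0.1  0.7  0.1] op 0.0854 
 shift [-0.57 -0.57  0.36] rot [ 0.002  0.001 -0.031]
wrist bar_grip [250.4  90.3] 0.87 [0.563  0.1757 0.097 ]
wrist stand [250.4  82.6] 0.8 [0.5622 0.1788 0.    ]
wrist lower_tier_groove [226.6  80. ] 0.82 [0.542  0.1823 0.072 ]
wrist upper_tier_groove [227.2  94.6] 0.73 [0.5402 0.168  0.04  ]
[236.0, 1.2, 265.3, 191.9] 0.81
((563.9485473632812, 163.19168090820312), (22.640079498291016, 159.80172729492188), 3.0514893531799316)
```

View pics/w3.png

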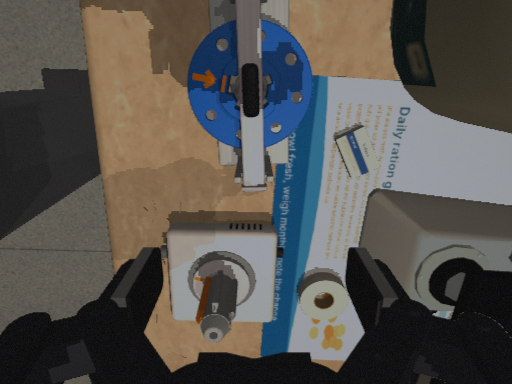

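```bash

python3 -m pendant '[[[2.3,-0.1,2.3,0,0,-0.018,100],[2.3,-0.1,2.3,0,0,0,100],[1.8,0,2,0,0,0,100],[0.3,0,0.5,0,0,0,100],[0,0,0,0,0,0,100]]]'
python3 -m pendant '[[[0,0,0,0,0,0,100],[0,0,0,0,0,0,100]]]'
python3 -c "
from h import *
go(.563,.1757,.086,93)"
```

```text
time: 6.32
ee_pos: [0.5633, 0.1707, 0.1541]
tcp_rot: [179.4, 0.0, 92.7]
wrist_force: [-1.2, -0.0, -0.5]
opening: 0.0852
time: 6.48
ee_pos: [0.5633, 0.1697, 0.1554]
tcp_rot: [179.4, 0.0, 92.7]
wrist_force: [0.6, -1.0, 1.0]
opening: 0.0855
t 6.4833 pos [0.5633 0.1697 0.1554] [1.794e+02 3.000e-02 9.266e+01] F [ 0.6 -1.   1. ] op 0.0855 
 shift [ 0.61 -0.07  6.94] rot [ 0.01   0.001 -0.006]
```

```bash

python3 -m pendant '[[[0.6,-0.1,2.5,0.01,0,-0.006,60],[0,0,2.5,0,0,0,60],[0,0,1.5,0,0,0,60],[0,0,0.5,0,0,0,60],[0,0,0,0,0,0,60]]]'
python3 -c "
from h import *
go(.563,.1757,.086,93)"
```

```text
time: 6.9
ee_pos: [0.5667, 0.1723, 0.0914]
tcp_rot: [179.3, -0.1, 92.7]
wrist_force: [-0.6, -0.6, -0.1]
opening: 0.0515
t 6.9 pos [0.5667 0.1723 0.0914] [ 1.7934e+02 -9.0000e-02  9.2730e+01] F [-0.6 -0.6 -0.1] op 0.0515 
 shift [ 0.35 -0.36  0.53] rot [ 0.011 -0.002 -0.005]
```

```bash

python3 -m pendant '[[[0.3,-0.35,0.3,0.01,0,0,50],[0,0,0,0,0,0,50],[0,0,0,0,0,0,50]]]'
python3 -c "
from h import *
go(.563,.1757,.086,93)"
python3 -m pendant '[[[0,0,0,0,0,0,10],[0,0,0,0,0,0,5],[0,0,0,0,0,0,0],[0,0,0,0,0,0,0],[0,0,0,0,0,0,0]]]' 60
python3 -m pendant '[[[0,0,0,0,0,0,0],[0,0,-0.5,0,0,0,0],[0,0,-0.8,0,0,0,0],[0,0,-1.5,0,0,0,0],[0,0,-1.5,0,0,0,0]]]'
python3 -m pendant '[[[0,0,-2,0,0,0,0],[0,0,-2,0,0,0,0],[0,0,-1,0,0,0,0],[0,0,0,0,0,0,0]]]'
python3 -c "
from h import *
im,K,T=cam('wrist'); save('w4',im); go(.44,.17,.15,93)"
```

```text
time: 7.15
ee_pos: [0.5644, 0.1745, 0.0919]
tcp_rot: [179.7, -0.1, 92.6]
wrist_force: [0.5, 0.4, -0.3]
opening: 0.0426
t 7.15 pos [0.5644 0.1745 0.0919] [ 1.7975e+02 -1.4000e-01  9.2620e+01] F [ 0.5  0.4 -0.3] op 0.0426 
 shift [ 0.12 -0.13  0.59] rot [ 0.004 -0.002 -0.007]
time: 7.57
ee_pos: [0.5642, 0.1749, 0.0942]
tcp_rot: [179.7, -0.2, 92.7]
wrist_force: [-0.8, -0.1, -0.4]
opening: 0.0116
time: 7.98
ee_pos: [0.5631, 0.1743, 0.1366]
tcp_rot: [179.9, -0.1, 92.7]
wrist_force: [-0.2, 0.6, -0.9]
opening: 0.0117
time: 8.32
ee_pos: [0.5645, 0.1744, 0.1946]
tcp_rot: [179.5, -0.2, 92.6]
wrist_force: [0.2, 0.7, 0.1]
opening: 0.0113
t 8.3667 pos [0.5645 0.1744 0.1936] [ 1.7956e+02 -1.7000e-01  9.2620e+01] F [-0.9 -0.4 -0.1] op 0.0113 
 shift [  0.12 -12.49   4.27] rot [ 0.008 -0.003 -0.007]
```

View pics/w4.png

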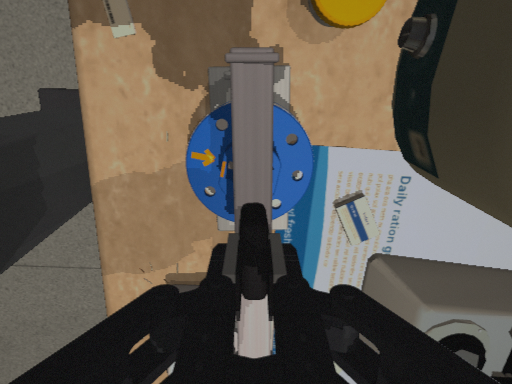

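```bash

python3 -m pendant '[[[0,-2.5,0,0.008,0,-0.007,0],[0,-3.2,0,0,0,0,0],[0,-3.2,1.5,0,0,0,0],[0,-2.6,2.5,0,0,0,0],[0,-0.8,3,0,0,0,0]]]'
python3 -m pendant '[[[0,0,3,0,0,0,0],[0,0,2.5,0,0,0,0],[0,0,1,0,0,0,0],[0,0,0,0,0,0,0],[0,0,0,0,0,0,0]]]'
python3 -c "
from h import *
go(.44,.17,.020,93)"
```

```text
time: 8.78
ee_pos: [0.4408, 0.1683, 0.1202]
tcp_rot: [179.8, -0.2, 92.9]
wrist_force: [0.3, 0.6, -0.9]
opening: 0.0115
time: 9.2
ee_pos: [0.433, 0.1664, 0.0436]
tcp_rot: [-179.6, -0.0, 93.0]
wrist_force: [0.2, 0.4, -0.6]
opening: 0.0112
t 9.2 pos [0.433  0.1664 0.0436] [-1.796e+02 -4.000e-02  9.299e+01] F [ 0.2  0.4 -0.6] op 0.0112 
 shift [0.32 0.74 2.35] rot [-0.007 -0.001 -0.   ]
```

```bash

python3 -m pendant '[[[0.2,0.5,0.8,-0.007,0,0,0],[0,0.2,0.6,0,0,0,0],[0,0,0.3,0,0,0,0],[0,0,0.2,0,0,0,0],[0,0,0,0,0,0,0]]]'
python3 -c "
from h import *
go(.44,.17,.020,93)"
```

```text
time: 9.62
ee_pos: [0.4439, 0.1701, 0.0266]
tcp_rot: [179.6, -0.1, 93.0]
wrist_force: [-0.1, -0.5, -0.7]
opening: 0.0116
t 9.6167 pos [0.4439 0.1701 0.0266] [ 1.7965e+02 -1.4000e-01  9.2970e+01] F [-0.1 -0.5 -0.7] op 0.0116 
 shift [ 0.01 -0.39  0.66] rot [ 0.006 -0.002 -0.001]
```

```bash

python3 -m pendant '[[[0,-0.1,0.4,0.006,0,0,0],[0,0,0.3,0,0,0,0],[0,0,0.2,0,0,0,0]]]'
python3 -m pendant '[[[0,0,0.3,0,0,0,0],[0,0,0.2,0,0,0,0]]]'
python3 -c "
from h import *
go(.44,.17,.020,93)"
```

```text
time: 9.87
ee_pos: [0.4438, 0.1703, 0.0197]
tcp_rot: [179.9, -0.2, 93.0]
wrist_force: [-14.0, -5.4, 34.7]
opening: 0.0113
time: 10.03
ee_pos: [0.4438, 0.1704, 0.0198]
tcp_rot: [179.8, -0.2, 93.0]
wrist_force: [-6.3, -3.8, 12.5]
opening: 0.0117
t 10.0333 pos [0.4438 0.1704 0.0198] [179.79  -0.22  92.96] F [-6.3 -3.8 12.5] op 0.0117 
 shift [-0.02 -0.39 -0.02] rot [ 0.004 -0.004 -0.001]
```

```bash

python3 -m pendant '[[[0,0,-0.1,0,0,0,20],[0,0,0,0,0,0,50],[0,0,0,0,0,0,60],[0,0,-0.5,0,0,0,60],[0,0,-2.5,0,0,0,80]]]'
python3 -m pendant '[[[0,0,-4,0,0,0,100],[0,0,-4,0,0,0,100],[0,0.5,-4,0,0,0,100],[0,3,-2,0,0,0,100],[0,0,0,0,0,0,100]]]'
python3 -c "
from h import *
go(.5625,.105,.2,93)"
```

```text
time: 10.45
ee_pos: [0.4419, 0.1695, 0.0484]
tcp_rot: [-179.9, -0.1, 93.0]
wrist_force: [0.2, 0.9, -0.1]
opening: 0.0621
time: 10.87
ee_pos: [0.4768, 0.1708, 0.1969]
tcp_rot: [-179.9, -0.1, 93.0]
wrist_force: [0.1, -0.2, -0.2]
opening: 0.0853
t 10.8667 pos [0.4768 0.1708 0.1969] [-1.7994e+02 -1.3000e-01  9.3000e+01] F [ 0.1 -0.2 -0.2] op 0.0853 
 shift [-7.02  8.21 -0.33] rot [-0.001 -0.002  0.   ]
```

```bash

python3 -m pendant '[[[-2,2.5,0,0,0,0,100],[-2.5,2.5,0,0,0,0,100],[-2,2.5,0,0,0,0,100],[-0.5,0.7,0,0,0,0,100],[0,0,0,0,0,0,100]]]'
python3 -m pendant '[[[0,0,0,0,0,0,100],[0,0,0,0,0,0,100],[0,0,0,0,0,0,100]]]'
cat > tier.py <<'E'
import sys
from h import *
from scipy.optimize import minimize
def measure(zb,x0,y0,name,pic,circ=((6,60),(32,16.5)),th0=172):
    im,K,T=cam('wrist'); save(pic,im)
    mk('wrist',name+'_mid',zb+.016,K,T); mk('wrist',name+'_groove',zb+.032,K,T)
    g=cv2.GaussianBlur(cv2.cvtColor(im,cv2.COLOR_RGB2GRAY),(3,3),0).astype(float)
    gx,gy=cv2.Sobel(g,cv2.CV_64F,1,0),cv2.Sobel(g,cv2.CV_64F,0,1)
    th=np.linspace(0,2*np.pi,180,endpoint=False)
    def score(x,y,z,r):
        P=np.array([proj([x+r*np.cos(t),y+r*np.sin(t),z],K,T) for t in th]).astype(np.float32)
        n=P-proj([x,y,z],K,T); n/=np.linalg.norm(n,axis=1)[:,None]
        a=cv2.remap(gx,P[:,0],P[:,1],1)[:,0]*n[:,0]+cv2.remap(gy,P[:,0],P[:,1],1)[:,0]*n[:,1]
        return np.mean(np.minimum(np.abs(a),60))
    G=[(x,y) for x in np.arange(x0-.009,x0+.009,.0007) for y in np.arange(y0-.009,y0+.009,.0007)]
    for h,r in circ:
        print('circle',h,r,np.round(max((score(x,y,zb+h/1000,r/1000),x,y) for x,y in G),4))
    c=np.mean([max((score(x,y,zb+h/1000,r/1000),x,y) for x,y in G)[1:] for h,r in circ],axis=0)
    hsv=cv2.cvtColor(im,cv2.COLOR_RGB2HSV)
    m=((hsv[...,0]>5)&(hsv[...,0]<22)&(hsv[...,1]>180)&(hsv[...,2]>90)).astype(np.uint8)
    n,l,s,cc=cv2.connectedComponentsWithStats(m)
    for i in range(1,n):
        if s[i,4]>12:
            for h in (6,32):
                d=ray(cc[i],zb+h/1000,K,T)[:2]-c; q=np.hypot(*d)*1e3
                if q<62: print('orange',s[i,4],cc[i].round(1),'z',h,'r',q.round(1),'ang',np.degrees(np.arctan2(d[1],d[0])).round(1))
    u,v=map(int,proj([c[0],c[1],zb+.03],K,T)); a,b=max(v-75,0),max(u-90,0)
    save(pic+'c',cv2.resize(im[a:a+150,b:b+180],None,fx=4,fy=4,interpolation=2)); print('crop',b,a)
    return im,K,T,c
if __name__=='__main__':
    go(.5625,.105,.2,93); measure(.040,.562,.179,'lower_tier','w5')
E
python3 tier.py
```

```text
time: 11.28
ee_pos: [0.5675, 0.1037, 0.1986]
tcp_rot: [179.9, -0.2, 93.2]
wrist_force: [1.5, 1.0, 0.1]
opening: 0.0857
time: 11.53
ee_pos: [0.5659, 0.1044, 0.1976]
tcp_rot: [-179.9, -0.2, 93.1]
wrist_force: [0.7, 0.5, 0.4]
opening: 0.0856
t 11.5333 pos [0.5659 0.1044 0.1976] [-179.95   -0.2    93.13] F [0.7 0.5 0.4] op 0.0856 
 shift [ 0.08 -0.33 -0.24] rot [-0.001 -0.004  0.002]
wrist lower_tier_groove [227.2  78.9] 0.77 [0.5408 0.1823 0.072 ]
circle 6 60 [53.951   0.5614  0.1756]
circle 32 16.5 [41.3731  0.5621  0.1742]
orange 225 [205.   76.7] z 6 r 43.0 ang 169.6
orange 225 [205.   76.7] z 32 r 39.4 ang 168.1
orange 46 [224.9  82.6] z 6 r 25.2 ang 171.2
orange 46 [224.9  82.6] z 32 r 23.2 ang 168.6
crop 163 15
```

View pics/w5c.png

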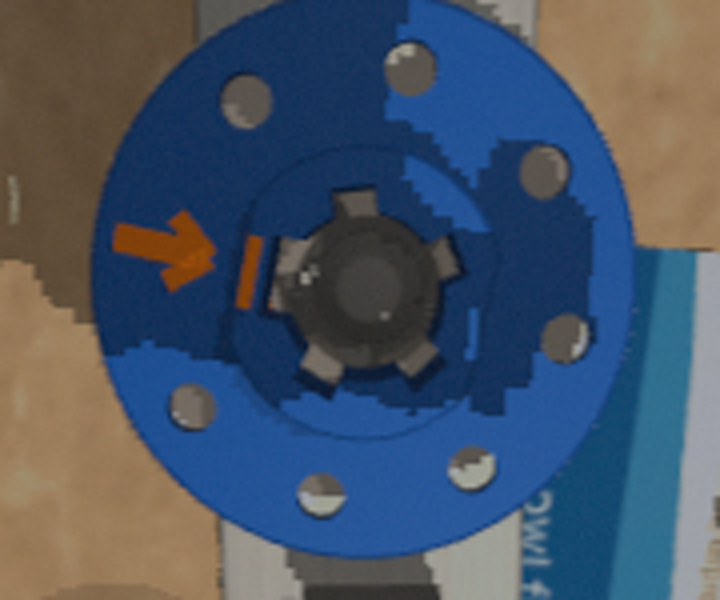

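```bash

python3 -m pendant '[[[0,0,0,0,0,0.118,100],[0,0,0,0,0,0.118,100],[0,0,0,0,0,0,100],[0,0,0,0,0,0,100]]]'
python3 -c "
from h import *
go(.5614,.1756,.09,79.5)"
```

```text
time: 12.02
ee_pos: [0.5646, 0.1063, 0.1991]
tcp_rot: [180.0, -0.2, 79.5]
wrist_force: [0.8, 0.3, -0.6]
opening: 0.0851
t 12.0167 pos [0.5646 0.1063 0.1991] [179.98  -0.23  79.48] F [ 0.8  0.3 -0.6] op 0.0851 
 shift [ 6.71 -1.59 10.94] rot [ 0.    -0.004 -0.   ]
```

```bash

python3 -m pendant '[[[2,-0.5,2,0,-0.004,0,100],[2.3,-0.6,2.5,0,0,0,100],[1.9,-0.5,2.7,0,0,0,100],[0.4,0,2,0,0,0,100],[0,0,0.8,0,0,0,100]]]'
python3 -m pendant '[[[0,0,0,0,0,0,100],[0,0,0,0,0,0,100]]]'
python3 -c "
from h import *
go(.5614,.1756,.048,79.5)"
```

```text
time: 12.43
ee_pos: [0.5621, 0.1775, 0.1003]
tcp_rot: [179.5, -0.2, 80.6]
wrist_force: [0.1, 0.0, -0.5]
opening: 0.0851
time: 12.6
ee_pos: [0.5607, 0.1775, 0.0987]
tcp_rot: [179.7, -0.1, 80.9]
wrist_force: [-0.8, 0.7, 0.6]
opening: 0.0855
t 12.6 pos [0.5607 0.1775 0.0987] [ 1.7966e+02 -1.0000e-01  8.0890e+01] F [-0.8  0.7  0.6] op 0.0855 
 shift [-0.18  0.07  5.07] rot [ 0.006 -0.002  0.024]
```

```bash

python3 -m pendant '[[[-0.2,0.1,1.2,0.006,0,0.024,100],[0,0,1.2,0,0,0,100],[0,0,1,0,0,0,100],[0,0,0.6,0,0,0,100],[0,0,0,0,0,0,100]]]'
python3 -c "
from h import *
go(.5614,.1756,.048,79.5)"
```

```text
time: 13.02
ee_pos: [0.5639, 0.1735, 0.0591]
tcp_rot: [179.7, -0.2, 79.3]
wrist_force: [0.5, -0.3, 0.1]
opening: 0.0853
t 13.0167 pos [0.5639 0.1735 0.0591] [179.75  -0.24  79.35] F [ 0.5 -0.3  0.1] op 0.0853 
 shift [ 0.15 -0.29  1.11] rot [ 0.004 -0.004 -0.003]
```

```bash

python3 -m pendant '[[[0.2,-0.3,0.6,0.004,-0.004,0,90],[0,0,0.3,0,0,0,80],[0,0,0,0,0,0,70],[0,0,0,0,0,0,70]]]'
python3 -c "
from h import *
go(.5614,.1756,.048,79.5)"
```

```text
time: 13.35
ee_pos: [0.5611, 0.176, 0.0492]
tcp_rot: [-180.0, 0.0, 79.3]
wrist_force: [-0.8, 0.7, 0.5]
opening: 0.0601
t 13.35 pos [0.5611 0.176  0.0492] [-1.7999e+02  1.0000e-02  7.9330e+01] F [-0.8  0.7  0.5] op 0.0601 
 shift [-0.03  0.03  0.12] rot [-0.     0.    -0.003]
```

```bash

python3 -m pendant '[[[0,0,0,0,0,0,57],[0,0,0,0,0,0,50],[0,0,0,0,0,0,40],[0,0,0,0,0,0,40],[0,0,0,0,0,0,40]]]' 40
python3 -c "
from h import *
go(.5614,.1756,.048,79.5)"
```

```text
time: 13.77
ee_pos: [0.5616, 0.1763, 0.0502]
tcp_rot: [179.9, -0.0, 79.4]
wrist_force: [-0.6, 0.2, -1.8]
opening: 0.0493
t 13.7667 pos [0.5616 0.1763 0.0502] [ 1.7993e+02 -3.0000e-02  7.9350e+01] F [-0.6  0.2 -1.8] op 0.0493 
 shift [-0.08 -0.01  0.22] rot [ 0.001 -0.    -0.003]
```

```bash

python3 -m pendant '[[[0,0,-0.6,0,0,0,40],[0,0,-1,0,0,0,40],[0,0,-1.5,0,0,0,40],[0,0,-2,0,0,0,40],[0,0,-2,0,0,0,40]]]'
python3 -m pendant '[[[0,0,-2,0,0,0,40],[0,0,-2,0,0,0,40],[0,0,-2,0,0,0,40],[0,0,-1,0,0,0,40],[0,0,0,0,0,0,40]]]'
cat > hand.py <<'E'
from h import *
import sys
def hand(name,pic):
    im,K,_=cam('wrist'); save(pic,im); T=np.array(bot.get_calibration('wrist')['T_tool_cam'])
    g=cv2.GaussianBlur(cv2.cvtColor(im,cv2.COLOR_RGB2GRAY),(3,3),0).astype(float)
    gx,gy=cv2.Sobel(g,cv2.CV_64F,1,0),cv2.Sobel(g,cv2.CV_64F,0,1)
    th=np.radians(np.arange(-75,76,1.)) # tool +x side of plate is in view
    best=[]
    for z in (.001,.003,.004,.005,.007,.009):   # plate top below TCP (tool z)
      for x in np.arange(-.006,.0061,.0005):
        for y in np.arange(-.004,.0041,.0005):
          P=np.array([[x+.06*np.cos(t),y+.06*np.sin(t),z] for t in th]); q=(P-T[:3,3])@T[:3,:3]; q=q@K.T; q=(q[:,:2]/q[:,2:]).astype(np.float32)
          c=(np.array([x,y,z])-T[:3,3])@T[:3,:3]@K.T; n=q-c[:2]/c[2]; n/=np.linalg.norm(n,axis=1)[:,None]
          a=cv2.remap(gx,q[:,0],q[:,1],1)[:,0]*n[:,0]+cv2.remap(gy,q[:,0],q[:,1],1)[:,0]*n[:,1]
          best.append((np.mean(np.minimum(np.abs(a),60)),x,y,z))
    best.sort(); print(np.round(best[-1:-5:-1],4))
    for t in ('_groove','_mid'):
        for m in bot.mark_of('wrist',name+t)[:1]: print(t,m)
if __name__=='__main__':
    hand(*sys.argv[1:3]); go(.5344,-.0489,.19,75.5)
E
python3 hand.py lower_tier w6
```

```text
time: 14.18
ee_pos: [0.5591, 0.1755, 0.1214]
tcp_rot: [-179.7, 0.2, 79.4]
wrist_force: [1.1, -0.5, -0.2]
opening: 0.0495
time: 14.6
ee_pos: [0.5603, 0.1758, 0.2046]
tcp_rot: [179.9, -0.1, 79.3]
wrist_force: [0.9, -0.3, -0.9]
opening: 0.0495
[[ 5.93393e+01 -5.00000e-04  0.00000e+00  5.00000e-03]
 [ 5.88959e+01  0.00000e+00  0.00000e+00  4.00000e-03]
 [ 5.88327e+01 -5.00000e-04  0.00000e+00  4.00000e-03]
 [ 5.86683e+01  0.00000e+00  5.00000e-04  3.00000e-03]]
_groove {'uv': [204.2, 273.9], 'confidence': 0.63}
_mid {'uv': [254.1, 254.9], 'confidence': 0.75}
t 14.75 pos [0.5595 0.1756 0.201 ] [-1.7994e+02  5.0000e-02  7.9350e+01] F [ 0.3  0.1 -1.1] op 0.0493 
 shift [-22.53   1.68   1.11] rot [-0.001  0.001  0.067]
```

View pics/w6.png

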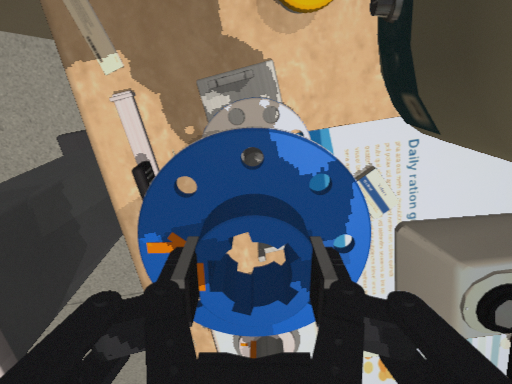

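```bash

python3 -m pendant '[[[-2,0.2,0,0,0,0,40],[-3.5,0.3,0,0,0,0,40],[-3.8,0.3,0,0,0,0,40],[-3.8,0.3,0,0,0,0,40],[-3.8,0.3,0,0,0,0,40]]]'
python3 -m pendant '[[[-3,0.2,0,0,0,0,40],[-1.5,0.1,0,0,0,0.067,40],[0,0,0,0,0,0,40],[0,0,0,0,0,0,40],[0,0,0,0,0,0,40]]]'
python3 -c "
from h import *
go(.5344,-.0489,.155,75.5)"
```

```text
time: 15.17
ee_pos: [0.5397, 0.0078, 0.1932]
tcp_rot: [-179.4, 0.1, 80.0]
wrist_force: [1.6, -0.7, -1.5]
opening: 0.0493
time: 15.58
ee_pos: [0.5304, -0.0456, 0.1871]
tcp_rot: [-178.9, 0.3, 75.6]
wrist_force: [0.6, 0.8, -0.5]
opening: 0.0493
t 15.5833 pos [ 0.5304 -0.0456  0.1871] [-178.85    0.35   75.64] F [ 0.6  0.8 -0.5] op 0.0493 
 shift [-0.2   0.54  3.2 ] rot [-0.02   0.006  0.002]
```

```bash

python3 -m pendant '[[[-0.2,0.5,1,-0.02,0.006,0.002,40],[0,0,1.2,0,0,0,40],[0,0,0.8,0,0,0,40],[0,0,0,0,0,0,40],[0,0,0,0,0,0,40]]]'
python3 -c "
from h import *
go(.5345,-.0486,.14,75.5)"
```

```text
time: 16.0
ee_pos: [0.5341, -0.0442, 0.1529]
tcp_rot: [-179.8, -0.0, 76.0]
wrist_force: [0.6, 0.3, -0.6]
opening: 0.0494
t 16.0 pos [ 0.5341 -0.0442  0.1529] [-1.7978e+02 -1.0000e-02  7.6030e+01] F [ 0.6  0.3 -0.6] op 0.0494 
 shift [-0.42  0.15  1.29] rot [-0.004 -0.     0.009]
```

```bash

python3 -m pendant '[[[-0.4,0.15,0.5,-0.004,0,0.009,40],[0,0,0.5,0,0,0,40],[0,0,0,0,0,0,40],[0,0,0,0,0,0,40]]]'
python3 -c "
from h import *
go(.5345,-.0486,.12,75.5); im,K,T=cam('wrist'); save('w7',im); save('w7c',cv2.resize(im[200:340,160:350],None,fx=4,fy=4,interpolation=2)); go(.5345,-.0486,.12,75.5)"
```

```text
time: 16.33
ee_pos: [0.5347, -0.0477, 0.1422]
tcp_rot: [-180.0, -0.0, 75.6]
wrist_force: [-0.5, 0.2, -1.8]
opening: 0.0492
t 16.3333 pos [ 0.5347 -0.0477  0.1422] [-179.99   -0.     75.58] F [-0.5  0.2 -1.8] op 0.0492 
 shift [-0.09 -0.    2.22] rot [-0.    -0.     0.001]
t 16.3833 pos [ 0.5347 -0.0478  0.1422] [-179.99   -0.     75.57] F [ 0.3 -0.4 -0.9] op 0.0497 
 shift [-0.09  0.    2.22] rot [-0.    -0.     0.001]
```

View pics/w7c.png

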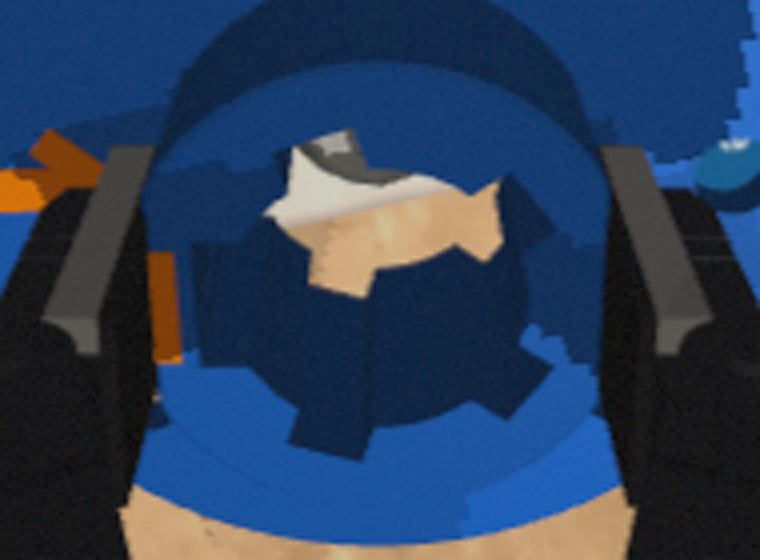

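```bash

python3 -m pendant '[[[-0.1,0,0.6,0,0,0,40],[0,0,0.6,0,0,0,40],[0,0,0.3,0,0,0,40],[0,0,0,0,0,0,40],[0,0,0,0,0,0,40]]]'
python3 -c "
from h import *
go(.5345,-.0486,.115,75.5)"
```

```text
time: 16.8
ee_pos: [0.5347, -0.049, 0.1261]
tcp_rot: [180.0, -0.0, 75.6]
wrist_force: [-1.1, -1.4, -0.6]
opening: 0.0489
t 16.8 pos [ 0.5347 -0.049   0.1261] [ 1.7997e+02 -1.0000e-02  7.5560e+01] F [-1.1 -1.4 -0.6] op 0.0489 
 shift [ 0.04 -0.03  1.11] rot [ 0.001 -0.     0.001]
```

```bash

python3 -m pendant '[[[0.03,-0.03,0.4,0,0,0,40],[0,0,0.3,0,0,0,40],[0,0,0,0,0,0,40]]]'
python3 -m pendant '[[[0,0,0.3,0,0,0,40],[0,0,0.3,0,0,0,40],[0,0,0,0,0,0,40]]]'
python3 -c "
from h import *
go(.5345,-.0486,.10,75.5)"
```

```text
time: 17.05
ee_pos: [0.5345, -0.0486, 0.1185]
tcp_rot: [180.0, -0.0, 75.6]
wrist_force: [-0.2, 1.1, -1.2]
opening: 0.0493
time: 17.3
ee_pos: [0.5345, -0.0486, 0.1119]
tcp_rot: [180.0, -0.0, 75.6]
wrist_force: [0.6, 0.4, -1.2]
opening: 0.0489
t 17.3 pos [ 0.5345 -0.0486  0.1119] [ 1.7995e+02 -1.0000e-02  7.5550e+01] F [ 0.6  0.4 -1.2] op 0.0489 
 shift [ 0.   -0.    1.19] rot [ 0.001 -0.     0.001]
```

```bash

python3 -m pendant '[[[0,0,0.3,0,0,0,40],[0,0,0.3,0,0,0,40],[0,0,0.3,0,0,0,40],[0,0,0,0,0,0,40]]]'
python3 -c "
from h import *
go(.5345,-.0486,.0545,75.5)"
```

```text
time: 17.63
ee_pos: [0.5345, -0.0486, 0.1019]
tcp_rot: [180.0, -0.0, 75.6]
wrist_force: [0.2, 1.0, -1.7]
opening: 0.0491
t 17.6333 pos [ 0.5345 -0.0486  0.1019] [ 1.7996e+02 -1.0000e-02  7.5550e+01] F [ 0.2  1.  -1.7] op 0.0491 
 shift [ 0.   -0.    4.74] rot [ 0.001 -0.     0.001]
```

Engaged on the keys with no force. Sliding down, checking on the way.

```bash

python3 -m pendant '[[[0,0,0.6,0,0,0,40],[0,0,0.8,0,0,0,40],[0,0,0.8,0,0,0,40],[0,0,0.5,0,0,0,40],[0,0,0,0,0,0,40]]]'
python3 -c "
from h import *
go(.5345,-.0486,.0545,75.5)"
```

```text
time: 18.05
ee_pos: [0.5339, -0.0486, 0.0717]
tcp_rot: [-180.0, -0.0, 75.5]
wrist_force: [-0.5, 0.5, -1.7]
opening: 0.0492
t 18.05 pos [ 0.5339 -0.0486  0.0717] [-179.99   -0.     75.55] F [-0.5  0.5 -1.7] op 0.0492 
 shift [0.01 0.06 1.72] rot [-0.    -0.     0.001]
```

```bash

python3 -m pendant '[[[0,0.06,0.5,0,0,0,40],[0,0,0.4,0,0,0,40],[0,0,0.2,0,0,0,40],[0,0,0.15,0,0,0,40],[0,0,0,0,0,0,40]]]'
python3 -m pendant '[[[0,0,0.2,0,0,0,40],[0,0,0.15,0,0,0,40],[0,0,0,0,0,0,40]]]'
python3 -c "
from h import *
go(.5345,-.0486,.0545,75.5)"
```

```text
time: 18.47
ee_pos: [0.5346, -0.0487, 0.0572]
tcp_rot: [-180.0, -0.0, 75.6]
wrist_force: [0.1, 0.4, -1.1]
opening: 0.0493
time: 18.72
ee_pos: [0.5348, -0.0487, 0.0539]
tcp_rot: [-180.0, -0.0, 75.6]
wrist_force: [-0.2, 0.5, -1.0]
opening: 0.0493
t 18.7167 pos [ 0.5348 -0.0487  0.0539] [-1.800e+02 -1.000e-02  7.555e+01] F [-0.2  0.5 -1. ] op 0.0493 
 shift [ 0.   -0.03 -0.06] rot [-0.    -0.     0.001]
```

```bash

python3 -m pendant '[[[0,-0.03,0.12,0,0,0,40],[0,0,0,0,0,0,40]]]'
python3 -m pendant '[[[0,0,0.12,0,0,0,40],[0,0,0,0,0,0,40]]]'
```

```text
time: 18.88
ee_pos: [0.5348, -0.0487, 0.0538]
tcp_rot: [179.9, -0.0, 75.6]
wrist_force: [-1.4, 1.0, -1.7]
opening: 0.0491
time: 19.05
ee_pos: [0.5348, -0.0487, 0.0538]
tcp_rot: [179.9, -0.0, 75.5]
wrist_force: [-0.8, -0.4, -1.6]
opening: 0.0489
```

```bash

python3 -m pendant '[[[0,0,0.25,0,0,0,40],[0,0,0,0,0,0,40]]]'
python3 -m pendant '[[[0,0,0.25,0,0,0,40],[0,0,0,0,0,0,40]]]'
```

```text
time: 19.22
ee_pos: [0.5348, -0.0487, 0.0541]
tcp_rot: [179.8, -0.0, 75.5]
wrist_force: [-2.3, -0.5, -2.9]
opening: 0.0491
time: 19.38
ee_pos: [0.5348, -0.0487, 0.0539]
tcp_rot: [179.7, -0.1, 75.5]
wrist_force: [-1.9, 1.1, -2.4]
opening: 0.0494
```

```bash

python3 -m pendant '[[[0,0,0.2,0.004,0,0,40]]]'
python3 -m pendant '[[[0,0,0.2,0,0,0,40]]]'
```

```text
time: 19.47
ee_pos: [0.535, -0.0487, 0.0534]
tcp_rot: [179.9, -0.1, 75.5]
wrist_force: [-11.5, 0.1, 29.1]
opening: 0.0492
time: 19.55
ee_pos: [0.535, -0.0487, 0.0534]
tcp_rot: [179.8, -0.1, 75.5]
wrist_force: [-13.1, 1.3, 27.0]
opening: 0.0492
```

```bash

python3 -m pendant '[[[0,0,-0.05,0,0,0,40],[0,0,0,0,0,0,65],[0,0,0,0,0,0,70],[0,0,0,0,0,0,80],[0,0,-0.5,0,0,0,90]]]'
python3 -m pendant '[[[0,0,-2,0,0,0,100],[0,0,-3,0,0,0,100],[0,0,-3.5,0,0,0,100],[0,0,-3.5,0,0,0,100],[-2,0,-2,0,0,0,100]]]'
python3 -m pendant '[[[-2,0,0,0,0,0,100],[0,0,0,0,0,0,100],[0,0,0,0,0,0,100]]]'
cat > g.py <<'E'
from tier import *
go(.56,.1,.2,93)
measure(.044,.5344,-.0489,'lower_tier','w8')
E
python3 g.py
```

```text
time: 19.97
ee_pos: [0.5353, -0.0487, 0.0577]
tcp_rot: [179.8, -0.1, 75.5]
wrist_force: [0.1, -0.6, -0.9]
opening: 0.0768
time: 20.38
ee_pos: [0.5276, -0.0664, 0.1972]
tcp_rot: [-179.6, -0.0, 75.7]
wrist_force: [1.0, -0.4, -0.1]
opening: 0.0857
time: 20.63
ee_pos: [0.5246, -0.0884, 0.2044]
tcp_rot: [179.9, -0.0, 75.6]
wrist_force: [-0.2, -0.3, -0.2]
opening: 0.0854
t 20.6333 pos [ 0.5246 -0.0884  0.2044] [ 1.7987e+02 -5.0000e-02  7.5620e+01] F [-0.2 -0.3 -0.2] op 0.0854 
 shift [19.13 -1.25  0.45] rot [ 0.002 -0.    -0.303]
wrist lower_tier_groove [228.9 126.2] 0.71 [ 0.5154 -0.0433  0.076 ]
circle 6 60 [ 5.73822e+01  5.34500e-01 -4.88000e-02]
circle 32 16.5 [50.2106  0.5331 -0.0537]
orange 119 [204.9 121.6] z 6 r 43.6 ang 161.3
orange 119 [204.9 121.6] z 32 r 40.3 ang 155.7
orange 80 [228.5 128.4] z 6 r 22.4 ang 173.1
orange 80 [228.5 128.4] z 32 r 20.2 ang 162.0
orange 21 [210.1 128.4] z 6 r 39.1 ang 169.9
orange 21 [210.1 128.4] z 32 r 35.5 ang 163.5
crop 162 54
```

View pics/w8c.png

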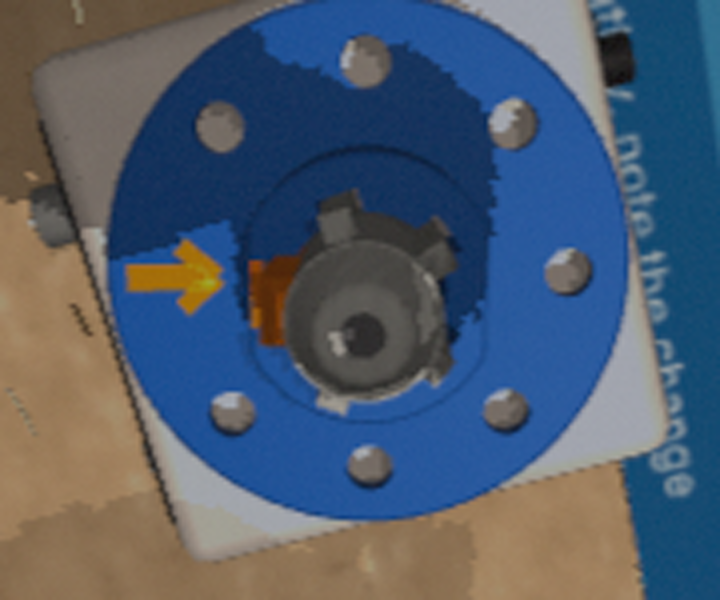

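```bash

python3 -m pendant '[[[3,-0.5,0,0,0,0,100],[3.7,-0.6,0,0,0,0,100],[3.8,-0.6,0,0,0,0,100],[3.7,-0.6,0,0,0,0,100],[2.5,-0.4,0.5,0,0,0,100]]]'
python3 -m pendant '[[[1,-0.2,0,0,0,0,100],[0,0,0,0,0,0,100],[0,0,0,0,0,0,100],[0,0,0,0,0,0,100]]]'
cat > i.py <<'E'
from tier import *
go(.541,.095,.2,75.5)
measure(.008,.562,.177,'upper_tier','w9')
E
python3 i.py
```

```text
time: 21.2
ee_pos: [0.5387, 0.085, 0.1943]
tcp_rot: [-179.7, 0.1, 75.3]
wrist_force: [0.4, -0.7, 0.0]
opening: 0.0852
time: 21.53
ee_pos: [0.5376, 0.1014, 0.1905]
tcp_rot: [-179.4, 0.2, 75.8]
wrist_force: [-0.8, 0.4, -0.4]
opening: 0.0855
t 21.5333 pos [0.5376 0.1014 0.1905] [-179.39    0.2    75.81] F [-0.8  0.4 -0.4] op 0.0855 
 shift [-0.54  0.48 -0.96] rot [-0.011  0.004  0.005]
wrist upper_tier_groove [239.3  89.9] 0.96 [0.5411 0.1715 0.04  ]
circle 6 60 [44.8185  0.5635  0.1743]
circle 32 16.5 [45.7887  0.5642  0.1757]
orange 38 [239.3  92.4] z 6 r 26.0 ang -165.1
orange 38 [239.3  92.4] z 32 r 24.0 ang -166.6
orange 168 [223.3 100.7] z 6 r 43.2 ang -166.2
orange 168 [223.3 100.7] z 32 r 39.8 ang -167.1
crop 173 4
```

View pics/w9c.png

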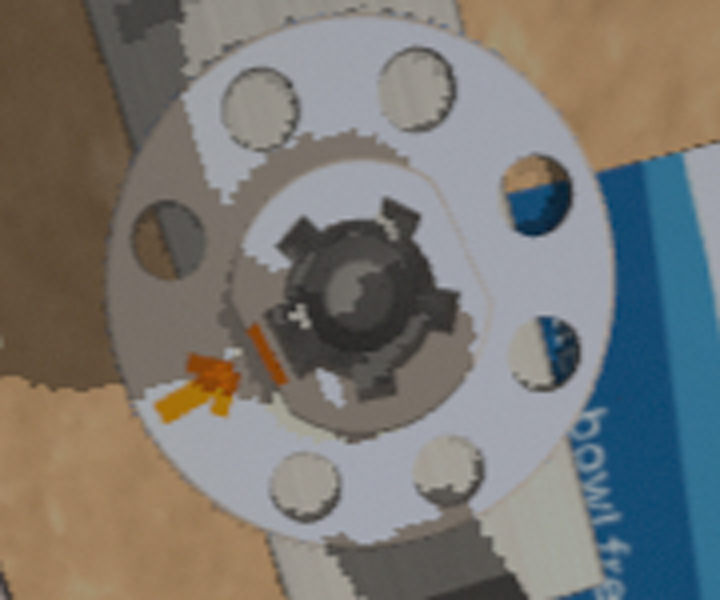

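```bash

python3 -m pendant '[[[0,0,0,-0.01,0.004,-0.123,100],[0,0,0,0,0,-0.123,100],[0,0,0,0,0,-0.123,100],[0,0,0,0,0,-0.123,100],[0,0,0,0,0,0,100]]]'
python3 -c "
from h import *
go(.5635,.1743,.08,104)"
```

```text
time: 22.1
ee_pos: [0.5384, 0.0953, 0.1921]
tcp_rot: [179.8, -0.0, 104.4]
wrist_force: [0.1, -0.3, -0.5]
opening: 0.0856
t 22.1 pos [0.5384 0.0953 0.1921] [ 1.7984e+02 -3.0000e-02  1.0444e+02] F [ 0.1 -0.3 -0.5] op 0.0856 
 shift [ 7.02  4.37 11.23] rot [ 0.003 -0.001  0.008]
```

```bash

python3 -m pendant '[[[2,1.2,2,0,0,0.008,100],[2.4,1.5,2.2,0,0,0,100],[2,1.3,2.2,0,0,0,100],[0.5,0.3,1.5,0,0,0,100],[0,0,0.5,0,0,0,100]]]'
python3 -m pendant '[[[0,0,0,0,0,0,100],[0,0,0,0,0,0,100]]]'
python3 -c "
from h import *
go(.5635,.1743,.018,104)"
```

```text
time: 22.52
ee_pos: [0.5679, 0.1706, 0.1098]
tcp_rot: [179.3, -0.0, 102.3]
wrist_force: [-0.7, -0.1, -0.4]
opening: 0.0854
time: 22.68
ee_pos: [0.5672, 0.1693, 0.1087]
tcp_rot: [179.5, 0.0, 101.9]
wrist_force: [0.9, -0.8, -0.9]
opening: 0.0852
t 22.6833 pos [0.5672 0.1693 0.1087] [1.7951e+02 2.0000e-02 1.0192e+02] F [ 0.9 -0.8 -0.9] op 0.0852 
 shift [ 0.57 -0.34  9.07] rot [ 0.009  0.001 -0.036]
```

```bash

python3 -m pendant '[[[0.5,-0.3,1.5,0.009,0,-0.036,100],[0,0,2,0,0,0,100],[0,0,1.8,0,0,0,100],[0,0,0.8,0,0,0,100],[0,0,0,0,0,0,100]]]'
python3 -c "
from h import *
go(.5635,.1743,.018,104)"
```

```text
time: 23.1
ee_pos: [0.5665, 0.17, 0.0539]
tcp_rot: [179.5, 0.0, 103.4]
wrist_force: [-0.5, 0.5, 0.9]
opening: 0.0856
t 23.1 pos [0.5665 0.17   0.0539] [1.7946e+02 3.0000e-02 1.0341e+02] F [-0.5  0.5  0.9] op 0.0856 
 shift [ 0.49 -0.23  3.59] rot [ 0.009  0.001 -0.01 ]
```

```bash

python3 -m pendant '[[[0.5,-0.25,0.8,0.009,0,-0.01,100],[0,0,1,0,0,0,100],[0,0,0.4,0,0,0,100],[0,0,0,0,0,0,90],[0,0,0,0,0,0,80]]]'
python3 -c "
from h import *
go(.5635,.1743,.018,104)"
```

```text
time: 23.52
ee_pos: [0.5646, 0.1739, 0.0344]
tcp_rot: [179.7, 0.0, 103.9]
wrist_force: [-0.4, 0.8, -0.4]
opening: 0.0684
t 23.5167 pos [0.5646 0.1739 0.0344] [1.7974e+02 2.0000e-02 1.0386e+02] F [-0.4  0.8 -0.4] op 0.0684 
 shift [ 0.06 -0.1   1.64] rot [ 0.005  0.    -0.002]
```

```bash

python3 -m pendant '[[[0.05,-0.1,0.6,0.005,0,0,75],[0,0,0.6,0,0,0,72],[0,0,0.2,0,0,0,70],[0,0,0,0,0,0,70],[0,0,0,0,0,0,70]]]'
python3 -c "
from h import *
go(.5635,.1743,.018,104)"
```

```text
time: 23.93
ee_pos: [0.5638, 0.1744, 0.0197]
tcp_rot: [180.0, 0.0, 103.9]
wrist_force: [-0.9, 0.2, 0.7]
opening: 0.0598
t 23.9333 pos [0.5638 0.1744 0.0197] [1.7999e+02 2.0000e-02 1.0387e+02] F [-0.9  0.2  0.7] op 0.0598 
 shift [-0.01 -0.03  0.17] rot [ 0.     0.    -0.002]
```

```bash

python3 -m pendant '[[[0,0,0.15,0,0,0,60],[0,0,0,0,0,0,50],[0,0,0,0,0,0,40],[0,0,0,0,0,0,40],[0,0,0,0,0,0,40]]]' 40
python3 -m pendant '[[[0,0,-0.6,0,0,0,40],[0,0,-1,0,0,0,40],[0,0,-1.8,0,0,0,40],[0,0,-2.5,0,0,0,40],[0,0,-2.5,0,0,0,40]]]'
python3 -m pendant '[[[0,0,-2.5,0,0,0,40],[0,0,-2.5,0,0,0,40],[0,0,-2.2,0,0,0,40],[0,0,-1,0,0,0,40],[0,0,0,0,0,0,40]]]'
python3 -m pendant '[[[0,0,0,0,0,0,40],[0,0,0,0,0,0,40]]]'
python3 hand.py upper_tier w10
```

```text
time: 24.35
ee_pos: [0.5639, 0.1745, 0.0183]
tcp_rot: [180.0, 0.0, 103.9]
wrist_force: [-0.5, 0.2, -0.4]
opening: 0.0492
time: 24.77
ee_pos: [0.5605, 0.1734, 0.1013]
tcp_rot: [-179.4, 0.1, 103.9]
wrist_force: [0.2, 0.3, -0.9]
opening: 0.0493
time: 25.18
ee_pos: [0.5621, 0.1739, 0.1983]
tcp_rot: [180.0, 0.0, 103.9]
wrist_force: [0.9, 0.4, -1.1]
opening: 0.0492
time: 25.35
ee_pos: [0.5624, 0.174, 0.1996]
tcp_rot: [179.8, 0.0, 103.9]
wrist_force: [0.1, 0.2, -2.4]
opening: 0.0494
[[5.63115e+01 2.00000e-03 0.00000e+00 7.00000e-03]
 [5.55747e+01 2.00000e-03 5.00000e-04 7.00000e-03]
 [5.40792e+01 2.00000e-03 0.00000e+00 5.00000e-03]
 [5.39348e+01 2.00000e-03 0.00000e+00 9.00000e-03]]
_groove {'uv': [202.9, 270.1], 'confidence': 0.89}
_mid {'uv': [253.8, 251.4], 'confidence': 0.94}
t 25.5 pos [0.562  0.1739 0.1985] [1.7995e+02 2.0000e-02 1.0386e+02] F [ 0.6 -0.4 -3. ] op 0.0492 
 shift [-20.97  -8.02   0.85] rot [0.001 0.    0.495]
```

View pics/w10.png

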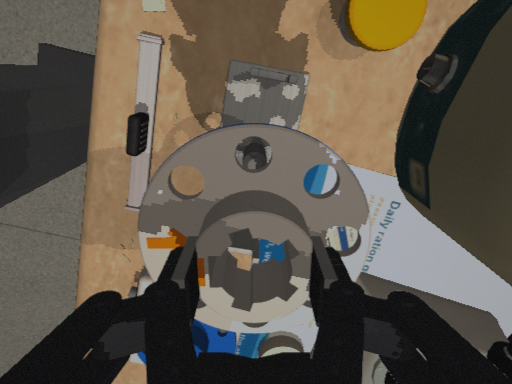

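```bash

python3 -m pendant '[[[-2,-0.8,0,0,0,0,40],[-3.3,-1.3,0,0,0,0,40],[-3.6,-1.4,0,0,0,0,40],[-3.6,-1.4,0,0,0,0,40],[-3.6,-1.4,0,0,0,0,40]]]'
python3 -m pendant '[[[-3,-1.1,0,0,0,0,40],[-1,-0.4,0,0,0,0,40],[0,0,0,0,0,0.12,40],[0,0,0,0,0,0.12,40],[0,0,0,0,0,0.12,40]]]'
python3 -m pendant '[[[0,0,0,0,0,0.12,40],[0,0,0,0,0,0,40],[0,0,0,0,0,0,40]]]'
python3 -c "
from h import *
go(.5339,-.0507,.145,75.5)"
```

```text
time: 25.92
ee_pos: [0.5375, 0.0034, 0.1917]
tcp_rot: [-179.6, -0.1, 104.5]
wrist_force: [1.0, -0.3, -1.8]
opening: 0.049
time: 26.33
ee_pos: [0.529, -0.0484, 0.1872]
tcp_rot: [-179.1, 0.1, 83.0]
wrist_force: [0.4, 0.8, -0.8]
opening: 0.0489
time: 26.58
ee_pos: [0.5281, -0.048, 0.1847]
tcp_rot: [-178.9, 0.3, 75.7]
wrist_force: [0.4, -0.1, -1.4]
opening: 0.0492
t 26.5833 pos [ 0.5281 -0.048   0.1847] [-178.93    0.25   75.7 ] F [ 0.4 -0.1 -1.4] op 0.0492 
 shift [-0.1   0.7   3.96] rot [-0.019  0.004  0.003]
```

```bash

python3 -m pendant '[[[-0.1,0.7,0.8,-0.019,0.004,0.003,40],[0,0,1.2,0,0,0,40],[0,0,0.8,0,0,0,40],[0,0,0,0,0,0,40],[0,0,0,0,0,0,40]]]'
python3 -c "
from h import *
go(.5339,-.0507,.140,75.5)"
```

```text
time: 27.0
ee_pos: [0.5335, -0.0494, 0.1528]
tcp_rot: [-179.8, 0.0, 76.4]
wrist_force: [0.1, 0.4, -1.3]
opening: 0.0492
t 27.0 pos [ 0.5335 -0.0494  0.1528] [-1.798e+02  4.000e-02  7.642e+01] F [ 0.1  0.4 -1.3] op 0.0492 
 shift [-0.12  0.07  1.28] rot [-0.003  0.001  0.016]
```

```bash

python3 -m pendant '[[[-0.12,0.07,0.5,-0.003,0,0.016,40],[0,0,0.7,0,0,0,40],[0,0,0.2,0,0,0,40],[0,0,0,0,0,0,40]]]'
python3 -m pendant '[[[0,0,0,0,0,0,40],[0,0,0,0,0,0,40]]]'
python3 hand.py upper_tier w11 | head -4
python3 -c "
from h import *
go(.5339,-.0507,.125,75.5)"
```

```text
time: 27.33
ee_pos: [0.5337, -0.0506, 0.1376]
tcp_rot: [-180.0, 0.0, 75.5]
wrist_force: [-0.4, -0.2, -1.6]
opening: 0.0491
time: 27.5
ee_pos: [0.5337, -0.0506, 0.1375]
tcp_rot: [-179.9, 0.0, 75.5]
wrist_force: [-0.3, -0.2, -2.1]
opening: 0.0492
[[5.84089e+01 1.00000e-03 5.00000e-04 5.00000e-03]
 [5.83478e+01 1.00000e-03 5.00000e-04 4.00000e-03]
 [5.78530e+01 1.00000e-03 5.00000e-04 3.00000e-03]
 [5.75544e+01 1.50000e-03 0.00000e+00 7.00000e-03]]
t 27.65 pos [ 0.5338 -0.0506  0.1377] [-1.7996e+02  4.0000e-02  7.5530e+01] F [-0.9  0.4 -0.6] op 0.049 
 shift [-0.01  0.01  1.27] rot [-0.001  0.001  0.   ]
```

```bash

python3 -m pendant '[[[0.04,0.01,0.4,0,0,0,40],[0,0,0.5,0,0,0,40],[0,0,0.3,0,0,0,40],[0,0,0,0,0,0,40]]]'
python3 -m pendant '[[[0,0,0.3,0,0,0,40],[0,0,0.3,0,0,0,40],[0,0,0,0,0,0,40]]]'
python3 -m pendant '[[[0,0,0.3,0,0,0,40],[0,0,0.2,0,0,0,40]]]'
python3 -c "
from h import *
go(.5341,-.0503,.1,75.5)"
```

```text
time: 27.98
ee_pos: [0.5343, -0.0502, 0.125]
tcp_rot: [180.0, 0.0, 75.5]
wrist_force: [-0.2, -0.8, -0.6]
opening: 0.0493
time: 28.23
ee_pos: [0.5341, -0.0502, 0.1179]
tcp_rot: [-180.0, 0.0, 75.5]
wrist_force: [-0.2, 0.1, -2.7]
opening: 0.0494
time: 28.4
ee_pos: [0.5342, -0.0502, 0.1127]
tcp_rot: [-180.0, 0.0, 75.5]
wrist_force: [-0.2, -1.4, -2.0]
opening: 0.049
t 28.4 pos [ 0.5342 -0.0502  0.1127] [-1.800e+02  4.000e-02  7.553e+01] F [-0.2 -1.4 -2. ] op 0.049 
 shift [-0.01 -0.01  1.27] rot [-0.     0.001  0.001]
```

```bash

python3 -m pendant '[[[0,0,0.3,0,0,0,40],[0,0,0.3,0,0,0,40],[0,0,0.3,0,0,0,40],[0,0,0.2,0,0,0,40]]]'
python3 -m pendant '[[[0,0,0.3,0,0,0,40],[0,0,0.3,0,0,0,40],[0,0,0.3,0,0,0,40],[0,0,0.2,0,0,0,40]]]'
python3 -c "
from h import *
go(.5341,-.0503,.086,75.5)"
```

```text
time: 28.73
ee_pos: [0.5343, -0.0502, 0.1006]
tcp_rot: [180.0, 0.0, 75.5]
wrist_force: [-0.1, 0.3, -0.9]
opening: 0.049
time: 29.07
ee_pos: [0.5342, -0.0502, 0.0883]
tcp_rot: [180.0, 0.0, 75.5]
wrist_force: [-0.2, -0.4, -1.1]
opening: 0.0491
t 29.0667 pos [ 0.5342 -0.0502  0.0883] [1.800e+02 4.000e-02 7.553e+01] F [-0.2 -0.4 -1.1] op 0.0491 
 shift [-0.01 -0.01  0.23] rot [0.    0.001 0.001]
```

```bash

python3 -m pendant '[[[0,0,0.15,0,0,0,40]]]'
python3 -m pendant '[[[0,0,0.15,0,0,0,40]]]'
python3 -m pendant '[[[0,0,0.12,0,0,0,40]]]'
python3 -m pendant '[[[0,0,0.12,0,0,0,40]]]'
```

```text
time: 29.15
ee_pos: [0.5341, -0.0502, 0.0864]
tcp_rot: [-180.0, 0.0, 75.5]
wrist_force: [-0.1, -0.0, -1.9]
opening: 0.0493
time: 29.23
ee_pos: [0.5342, -0.0502, 0.0861]
tcp_rot: [180.0, 0.0, 75.5]
wrist_force: [-7.7, 0.8, 23.2]
opening: 0.0494
time: 29.32
ee_pos: [0.5342, -0.0502, 0.0862]
tcp_rot: [179.9, 0.0, 75.5]
wrist_force: [-4.6, 0.2, 9.2]
opening: 0.049
time: 29.4
ee_pos: [0.5342, -0.0502, 0.0863]
tcp_rot: [179.9, 0.0, 75.5]
wrist_force: [-3.2, 0.2, 8.3]
opening: 0.0491
```

```bash

python3 -m pendant '[[[0,0,-0.05,0,0,0,40],[0,0,0,0,0,0,65],[0,0,0,0,0,0,70],[0,0,0,0,0,0,80],[0,0,-0.5,0,0,0,90]]]'
python3 -m pendant '[[[0,0,-2,0,0,0,100],[0,0,-3,0,0,0,100],[0,0,-3.5,0,0,0,100],[-1,0,-3,0,0,0,100],[-2,0,-2,0,0,0,100]]]'
python3 -m pendant '[[[-3,0,0,0,0,0,100],[-2,0,0,0,0,0,100],[0,0,0,0,0,0,100],[0,0,0,0,0,0,100]]]'
cat > j.py <<'E'
from tier import *
go(.56,.1,.2,93)
measure(.076,.5344,-.0489,'upper_tier','w12')
im,K,T=cam('side')
s=cv2.resize(im[140:310,170:310],None,fx=3.4,fy=3.4,interpolation=2)
for t,z in dict(timer=0,pot=0,stain=0,tape=0,bar_grip=.023).items(): mk('side',t,z,K,T)
w=cv2.cvtColor(cv2.imread('pics/w12c.png'),cv2.COLOR_BGR2RGB); w=cv2.resize(w,(320,267))
o=np.zeros((578,800,3),np.uint8); o[:,:476]=s[:578,:476]; o[:267,478:798]=w; save('v12',o)
E
python3 j.py
```

```text
time: 29.82
ee_pos: [0.5343, -0.0502, 0.092]
tcp_rot: [179.8, 0.0, 75.5]
wrist_force: [-0.1, -0.0, -0.6]
opening: 0.0766
time: 30.23
ee_pos: [0.5242, -0.0773, 0.228]
tcp_rot: [-179.6, 0.1, 75.7]
wrist_force: [0.5, -0.8, -0.1]
opening: 0.0853
time: 30.57
ee_pos: [0.513, -0.1298, 0.2365]
tcp_rot: [179.7, 0.1, 75.7]
wrist_force: [0.4, 0.1, -0.1]
opening: 0.0854
t 30.5667 pos [ 0.513  -0.1298  0.2365] [1.7973e+02 7.0000e-02 7.5670e+01] F [ 0.4  0.1 -0.1] op 0.0854 
 shift [23.43 -1.15  3.62] rot [ 0.005  0.002 -0.302]
wrist upper_tier_mid [226.5  73.5] 0.47 [ 0.5123 -0.0443  0.092 ]
wrist upper_tier_groove [225.6  72. ] 0.77 [ 0.5131 -0.0433  0.108 ]
circle 6 60 [37.4544  0.5352 -0.0488]
circle 32 16.5 [ 4.97465e+01  5.35200e-01 -4.88000e-02]
orange 231 [204.7  73. ] z 6 r 43.0 ang 166.8
orange 231 [204.7  73. ] z 32 r 39.4 ang 166.9
orange 50 [225.1  71.9] z 6 r 25.2 ang 165.7
orange 50 [225.1  71.9] z 32 r 23.2 ang 165.8
orange 38 [232.7  70.9] z 6 r 18.6 ang 163.2
orange 38 [232.7  70.9] z 32 r 17.2 ang 163.3
crop 164 0
side timer [279.3 158.5] 0.51 [ 0.4845 -0.2921  0.    ]
side pot [212.8 267.7] 0.71 [0.6295 0.3339 0.    ]
side stain [210.  292.2] 0.68 [ 0.6207  0.4263 -0.    ]
side tape [225.5 183.4] 0.65 [ 0.6602 -0.0993  0.    ]
side bar_grip [282.6 226.8] 0.66 [0.4494 0.1647 0.023 ]
```

```bash
python3 -c "
from workcell import bot
print(bot.job_done())"
```

```text
the job is handed in; nothing more can be done
None
```

I finished the setup and handed it in at about 31 s of robot time.

- **Bar:** I lifted it straight out of the brackets and laid it on the bare worktop at about x 0.44, y 0.17. It lies between the robot and the stand, clear of both the stand and the drive.
- **Blue lower tier:** It went onto the hub without resistance until it met the turntable. I confirmed contact with a press that read about 29 N at the wrist.
- **White upper tier:** It also went on without resistance, down to contact with the lower tier. That contact was about 32 mm above the lower tier's, as expected, with a peak of about 23 N.
- **Last checks:** The upper tier's plate and bore, measured at the fully home height, are centred within 1 mm of the hub axis. Its groove mark and arrow point at 166–167°, against about 165.5° for the hub's wide key. The arm is clear and reads no contact force.
- **Not confirmed:** I had used up the 12-picture limit, so I did not view the final side picture. I checked it only through what the trained networks report.
- **Bystanders:** The networks' positions for the pot and stain bottle match the start to within 8 mm. The timer and tape readings differ by about 2 cm. The arm was never near the timer or tape, so I put that down to detection error, but I did not check it further.

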